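Put a tray of printing blocks away in the drying rack

TASK

Put the loose tray of printing blocks away in the empty bay of the slatted rack: slide it in under the shelf, thumb-notch end facing out, and push it fully home against the back stop, like the other two trays. The three blocks must stay upright in their compartments, and nothing else on the bench may be disturbed.

Things in the scene. Friction and masses are not known exactly. Their poses are not given: they have to be found in the camera images.
- tray: Loose plywood tray, 200 (x) x 64 (y) x 40 mm high, walls and floor 5 mm, three compartments. Origin: centre of its underside; +x to its plain end (nose, goes in first), -x to the thumb-notch end, z up. Stands on the bench, nose roughly towards the rack. About 0.33 kg loaded; block grips reach 51 mm above its underside. Grip it across its 64 mm width from above, anywhere along it.
- tray_notch_end (a point): Middle of the outer face of the tray's notched end wall, at tray x = -100 mm, 13 mm above its underside. The thumb notch is 28 mm wide and 14 mm deep in the top edge, so that the wall is full width up to 26 mm and can be pushed there.
- tray_nose (a point): Middle of the outer face of the tray's plain end wall (x = +100 mm, 13 mm above the underside).
- free_bay: Empty bay of the rack, paper lined; any of the three. Origin on the bay floor, where the centre of the tray's underside is when fully home; +x straight into the rack, z up. Clear width 72 mm between uprights (front edges half-round, radius 7 mm), clear height 90 mm. The back stop is 100 mm beyond the origin. The other two bays hold trays.
- bay_mouth (a point): Middle of the empty bay's mouth, on the bay floor in the plane of the front faces of the uprights and of the shelf, 120 mm in front of (on the -x side of) free_bay's origin; same axes. A fully home tray's end wall is 20 mm inside this plane.
- rack: Fixed wooden rack, 272 mm wide, three bays at 86 mm pitch. Origin at bench height under the middle of the mouth plane; +x into the rack, y across. Bay floor 60 mm up, running on 50 mm before the mouth as a ledge. Above the bays a slatted shelf, underside 150 mm up, with a front rail in the mouth plane up to 200 mm; blocks on its rear half reach 215 mm.
- block_rear: Printing block 48 x 48 mm, 46 mm high with its grip, in the tray's compartment next to the notch. Origin at the centre of its underside.
- block_mid: Round printing block, 48 mm diameter, 46 mm high, in the middle compartment. Origin at the centre of its underside.
- block_front: Printing block 48 x 48 mm, 46 mm high, in the compartment next to the nose. Origin at the centre of its underside.
- big_block: Bystander: loose printing block 110 x 80 x 46 mm. Leave alone.
- border_block: Bystander: loose long printing block 150 x 42 x 46 mm. Leave alone.
- dye_jar: Bystander: white jar, 72 mm diameter, 95 mm high. Leave alone.
- water_mug: Bystander: steel mug, 76 mm diameter, 85 mm high. Leave alone.
- brush: Bystander: brush lying on the bench. Leave alone.
- mallet: Bystander: wooden mallet lying on the bench. Leave alone.
- pin_box: Bystander: small metal box, 90 x 70 x 35 mm. Leave alone.
There are look-alikes about, which are no part of the job. Leave any turquoise look-alike of the block_mid alone.

How it is judged:
On the way:
1. the tray's nose has entered the mouth of the empty bay, notch end outwards (x of tray_nose in the frame of bay_mouth above 0.02 m and y of tray_nose in the frame of bay_mouth between -0.02 and 0.02 m and z of tray_nose in the frame of bay_mouth between 0 and 0.06 m and x of tray_notch_end in the frame of bay_mouth below -0.03 m), for 0.1 s.
At the end, for the whole second after the job is handed in: The tray lies flat on the floor of the empty bay, notch end outwards, within 6 mm of the back stop, at rest; each of the three blocks stands upright (within 0.15 rad) in its own compartment on the tray's floor (x of tray in the frame of free_bay above -0.006 m and y of tray in the frame of free_bay between -0.008 and 0.008 m and z of tray in the frame of free_bay between -0.004 and 0.004 m and angle between the x axis of tray and the x axis of free_bay, either way round below 0.07 rad and angle between tray's own z axis and vertical below 0.05 rad and x of tray_notch_end in the frame of bay_mouth below 0.05 m and linear speed of tray below 0.01 m/s and angle between each of block_rear, block_mid, block_front's own z axis and vertical below 0.15 rad and x of block_rear in the frame of tray below -0.05 m and z of each of block_rear, block_mid, block_front in the frame of tray below 0.012 m and x of block_mid in the frame of tray between -0.015 and 0.015 m and x of block_front in the frame of tray above 0.05 m); the robot touches nothing.
It fails at once if a block is tipped over or thrown out of the tray (angle between any of block_rear, block_mid, block_front's own z axis and vertical above 0.7 rad or distance between any of block_rear, block_front and tray above 0.13 m or distance between block_mid and tray above 0.08 m).
It fails at once if a bystander is moved more than 20 mm (distance of any of big_block, border_block, dye_jar, water_mug, brush, mallet, pin_box from where it was at the start of the episode above 0.02 m).
It also fails if it takes over 56 s, if anything falls off the work surface, if the arm or the gripper's body presses on something with over 40 N, if the wrist force passes 120 N, or if a joint passes its speed limit or range.

ROBOT

A 6-joint arm with a two-finger parallel gripper is mounted at the origin on the work surface. World frame = base frame: x ahead of the robot, y to its left, z up, the work surface at z = 0. Lengths are in m, angles in rad, forces in N, time in s.
With the tool pointing down it reaches from about 0.25 to 0.775 m from the base axis. Payload 4 kg.
Tool frame: the origin (TCP) lies at the centre of the arm's flange, where the gripper is bolted on; the fingertips stand 199 mm ahead of it and the grasp point (between the pads) lies 180 mm ahead of it (robot.tcp_to_tips is the z of the fingertips in the tool frame, in m); z points along the fingers, y is the line along which they close (so a half turn about z gives the same grasp; the last joint's range is limited). The gripper opens to 94 mm and grips with 3 to 60 N. Pads are 16 mm wide; open, the fingers measure 119 mm over their backs; the gripper's body (75 mm by 177 mm) begins 78 mm behind the grasp point.
Start: joints at [1.132, 0.087, 1.371, -0, 1.684, -0.103], TCP at [0.181, 0.519, 0.405] pointing down, gripper open.
Joint ranges: [-3.1, 3.1], [-0.76, 2.03], [0.27, 2.55], [-1.08, 4.22], [0.17, 2.65], [-2.57, 2.57]. Speed limits (rad/s): [2.79, 2.79, 3.14, 3.14, 3.14, 3.14].

INTERFACE

Orientations are given as [roll, pitch, yaw] about the fixed x, y, z axes, in that order (R = Rz(yaw) Ry(pitch) Rx(roll)).
In Python, from bench import robot gives the robot as it stands.
- The arm moves only by the tool play_rows, never from a script. Its arguments are lists of equal length, an entry for each row: "translation": the shift along the tool's x, y, z scaled (see below), a list of three; "twist": the turn, a rotation vector about the tool's x, y, z scaled (see below), a list of three; "gripper": the opening, from -1 (shut) to 1 (fully open). A call has 1 to 8 rows; each row shifts and turns the commanded pose from where the row before left it, along the tool's axes as they then stand; what a row does not reach is not made up. The controller multiplies each number of a shift by 0.04 m and each number of a turn by 0.1 rad. A row lasts 1/10 s, in which the tool goes at most 50 mm and 8.59 degrees, less where a joint would pass 70% of its speed; a pose out of reach is approached as far as the arm can. A call with a number of a shift or a turn outside -1 to 1 is refused whole. A call with a gripper value outside its range is refused whole. The fingers move at their own pace and stop on an object; the grip force is fixed at half the most. Time passes only in rows, so rows that do not move let the fingers close. It gives the time, the measured TCP pose, the force, the opening and the grip force at its end, in the units of the state.
- robot.get_obs(): the state, without advancing time (a new reading comes with each control period).
- robot.snapshot(name): name is "scene" or "top"; returns the picture (384x512x3 uint8, red, green, blue); there is no depth.
- robot.camera_model(name): a dict with "camera_matrix" (3x3 intrinsics, pixels), "rvec" (rotation vector, rad) and "tvec" (3), from world to camera coordinates, as OpenCV has them. Camera axes: x right, y down, z forward; pixel columns grow to the right and rows downward; lengths in m; the calibration is good to about 2 mm. A picture is of the moment at which its call begins. camera_model takes no time and is no camera call.
- robot.close_job(): hands the job in; it is judged then, once.
Trained networks look in the newest picture that a camera, given by its name, has taken for a name from the list of things; names that differ only in an ending like _2 or _b are one class to them, and where a whole thing is asked for, a point or a joint stands for the part that bears it (a point fixed in the world has none). Each returns a list of dicts, best first, with "score" (0 to 1); they miss things now and then, are a little off and sometimes report something else, mostly with a low value. They report only what shows in the picture. A call takes as long as a camera call. They do not tell look-alikes from the thing itself.
- robot.recognise(name, camera): "centre" ([x, y, z] in m, in world coordinates, good to about 4 mm: the middle of the surface that is visible of it).
- robot.spot_point(name, camera): "centre" ([x, y, z] in m, in world coordinates, good to about 4 mm: a listed point, or the origin of a listed thing).
The state is a dict: "time": time; "joint_positions": joint angles; "qvel": joint speeds; "joint_torque": joint torques, N m; "tool_pos": TCP position; "ee_rot": TCP orientation; "wrist_force": force on the tool from outside, world axes, zero at the start; "wrist_torque": the same for the moment, N m; "width": finger opening in m; "finger_force": force on a finger pad.
Only numpy, scipy, OpenCV 4.12 (cv2) and the standard library are available. Lean on these libraries where they do the work, as an engineer would, in place of code of your own. Each camera call takes 0.05 s, during which the arm holds its last target. There are 200 camera calls.

## Working session

There is one attempt and no reset: what is moved stays moved. The work goes in short steps, Python scripts to look and compute and a tool call to move; the robot and the scene stay as the last step left them, time stands still between calls to the robot, and variables do not carry over. Pictures are saved under pics/ and viewed, at most 10 in all, crops included, and the job is handed in when it is done.

Besides the shell and the picture viewer there is one more tool, called after "Call:" as name(argument=value, ...) on one line, values as JSON. play_rows: Moves the arm, as the interface text tells. Its arguments: {"type":"object","properties":{"translation":{"type":"array","items":{"type":"array","items":{"type":"number","minimum":-1,"maximum":1}}},"twist":{"type":"array","items":{"type":"array","items":{"type":"number","minimum":-1,"maximum":1}}},"gripper":{"type":"array","items":{"type":"number"}}},"required":["translation","twist","gripper"]}

```bash
mkdir -p pics; cat > h.py <<'E'
from bench import robot
import cv2, numpy as np
def snap(c,n):
    im=robot.snapshot(c); cv2.imwrite(f'pics/{n}.png',im[:,:,::-1]); return im
def proj(c,p):
    m=robot.camera_model(c); q,_=cv2.projectPoints(np.float64(p).reshape(-1,1,3),m['rvec'],m['tvec'],m['camera_matrix'],None); return q.reshape(-1,2)
E
python3 - <<'E'
from h import *
np.set_printoptions(precision=4,suppress=True)
a=snap('scene','s1');b=snap('top','t1')
cv2.imwrite('pics/both.png',cv2.resize(np.vstack([a,b])[:,:,::-1],(450,600)) if 0 else np.hstack([cv2.resize(x,(400,300)) for x in (a,b)])[:,:,::-1])
for c in('scene','top'):
  for n in['tray','tray_notch_end','tray_nose','free_bay','bay_mouth','rack','block_rear','block_mid','block_front']:
    try:
      r=robot.spot_point(n,c); print(c,n,[(np.round(x['centre'],3).tolist(),round(x['score'],2),proj(c,x['centre'])[0].astype(int).tolist()) for x in r[:3]])
    except Exception as e: print(n,e)
print(robot.get_obs())
E
```

```text
scene tray [([0.501, -0.249, 0.003], 0.63, [197, 224])]
scene tray_notch_end [([0.414, -0.301, 0.01], 0.55, [167, 208])]
scene tray_nose [([0.587, -0.2, 0.015], 0.74, [226, 236])]
scene free_bay []
scene bay_mouth [([0.53, 0.084, 0.062], 0.53, [304, 171])]
scene rack [([0.614, 0.078, -0.001], 0.75, [317, 205]), ([0.754, -0.161, -0.001], 0.47, [271, 282]), ([0.416, -0.302, 0.01], 0.22, [167, 208])]
scene block_rear [([0.442, -0.282, 0.006], 0.74, [177, 213])]
scene block_mid [([0.502, -0.244, 0.004], 0.66, [198, 223]), ([0.481, -0.393, -0.0], 0.59, [145, 241])]
scene block_front [([0.553, -0.22, 0.002], 0.49, [214, 233])]
top tray [([0.501, -0.246, 0.0], 0.92, [315, 202]), ([0.322, -0.38, 0.003], 0.23, [361, 265])]
top tray_notch_end [([0.416, -0.303, 0.011], 0.95, [335, 231]), ([0.293, 0.317, 0.001], 0.22, [116, 270])]
top tray_nose [([0.589, -0.199, 0.014], 0.6, [300, 171])]
top free_bay [([0.545, 0.209, 0.061], 0.72, [155, 179])]
top bay_mouth [([0.319, -0.383, 0.003], 0.71, [362, 266])]
top rack [([0.617, 0.075, 0.001], 0.68, [207, 160])]
top block_rear [([0.441, -0.285, 0.006], 0.55, [328, 223])]
top block_mid [([0.482, -0.393, 0.0], 0.8, [365, 210]), ([0.505, -0.252, 0.003], 0.65, [317, 201])]
top block_front [([0.559, -0.215, 0.002], 0.63, [305, 182])]
{'time': 1.0, 'joint_positions': array([ 1.1319,  0.0872,  1.3707, -0.    ,  1.6836, -0.1031]), 'qvel': array([-0.0011, -0.001 , -0.0008, -0.0004, -0.0001, -0.0005]), 'joint_torque': array([  0.0008, -34.0052, -30.2605,   0.0716,   0.0238,  -0.    ]), 'tool_pos': array([0.1812, 0.5193, 0.4047]), 'ee_rot': array([3.1415, 0.    , 2.8058]), 'wrist_force': array([-0.4451, -0.5155, -0.4096]), 'wrist_torque': array([ 0.0549,  0.0537, -0.0237]), 'finger_force': 0.0, 'width': 0.0937939720758706}
```

View pics/t1.png

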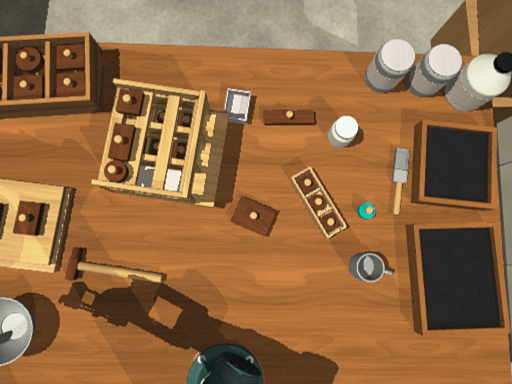

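View pics/s1.png

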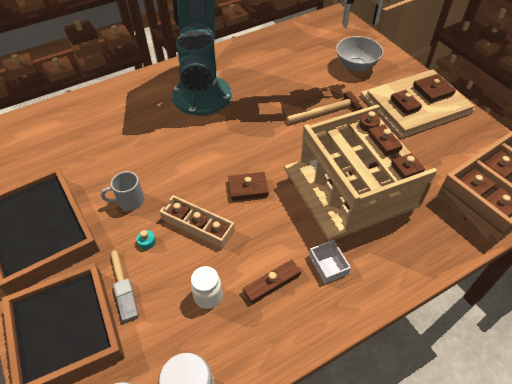

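The top view shows the loose tray at about (320,202), with its nose at (300,171) and notch at (335,231). The rack is at (160,145) and its mouth faces right (-y). The bay nearest the robot, at about (155,180), shows white paper.

Candidates for the tray are the one at (320,202), the racked trays at (185,120) and (178,150), the black trays at (455,165) and (458,278), and the block box at (45,72). I choose (320,202). For block_mid, the turquoise piece at (366,210) is the look-alike.

Next is one close crop with model outlines drawn on it.

```bash
python3 - <<'E'
from h import *
im=cv2.imread('pics/t1.png')
K=4
x0,y0=90,75
crop=cv2.resize(im[y0:y0+170,x0:x0+270],None,fx=2.95,fy=2.95,interpolation=cv2.INTER_CUBIC)
def poly(o,yaw,pts,col):
    c,s=np.cos(yaw),np.sin(yaw)
    w=[[o[0]+c*p[0]-s*p[1],o[1]+s*p[0]+c*p[1],p[2]] for p in pts]
    q=(proj('top',w)-[x0,y0])*2.95
    cv2.polylines(crop,[q.astype(int)],True,col,1)
t=np.array([.5015,-.2505]); ty=np.arctan2(.1025,.173)
poly(t,ty,[(-.1,-.032,.04),(.1,-.032,.04),(.1,.032,.04),(-.1,.032,.04)],(0,255,0))
r=np.array([.615,.0775])
for d,col in((83,(255,0,0)),(80,(0,0,255))):
    poly(r,np.deg2rad(d),[(0,-.136,.2),(0,.136,.2)],col)
    poly(r,np.deg2rad(d),[(-.05,-.136,.06),(-.05,.136,.06)],col)
    poly(r,np.deg2rad(d),[(.0,.086,.06),(.22,.086,.06)],col)
cv2.imwrite('pics/c1.png',crop)
for n in['big_block','pin_box','border_block']:
  print(n,[ (np.round(x['centre'],3),x['score']) for x in robot.recognise(n,'top')[:2]])
E
```

```text
big_block [(array([ 0.452, -0.067,  0.023]), 0.65), (array([ 0.697, -0.311,  0.095]), 0.53)]
pin_box [(array([ 0.788, -0.009,  0.006]), 0.58)]
border_block [(array([ 0.745, -0.163,  0.025]), 0.74)]
```

View pics/c1.png

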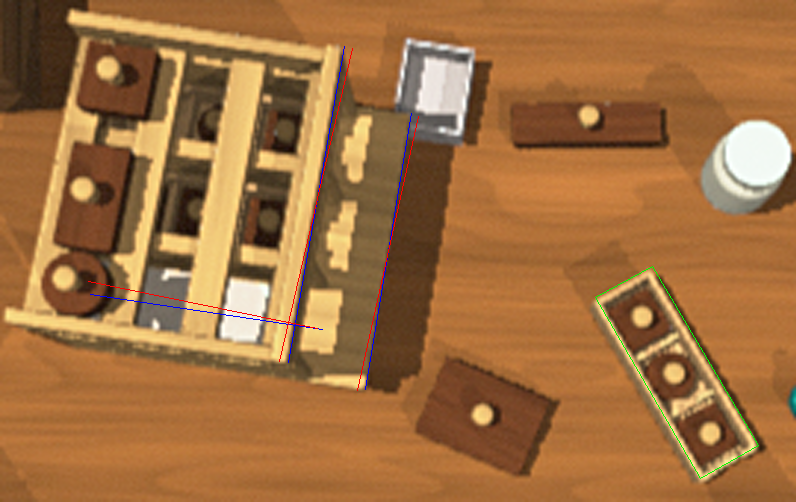

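The crop confirms the choice: the green outline lies on the loose tray at (675,372), and the rack's yaw of 83° fits the rail and ledge edges. Turning and rising first.

Call:
play_rows(translation=[[0, 0, -0.3], [0, 0, -0.3], [0, 0, -0.3], [0, 0, -0.3], [0, 0, -0.3], [0, 0, -0.3], [0, 0, -0.3], [0, 0, -0.3]], twist=[[0, 0, 1], [0, 0, 1], [0, 0, 1], [0, 0, 1], [0, 0, 1], [0, 0, 1], [0, 0, 1], [0, 0, 1]], gripper=[1, 1, 1, 1, 1, 1, 1, 1])

```text
time: 1.95
tool_pos: [0.1812, 0.5192, 0.5012]
ee_rot: [3.142, -0.0, 2.002]
wrist_force: [-0.7, 0.0, 0.1]
width: 0.094
finger_force: 0.0
```

Call:
play_rows(translation=[[0, 0, 0], [0, 0, 0], [0, 0, 0], [0, 0, 0], [0, 0, 0], [0, 0, 0], [0, 0, 0], [0, 0, 0]], twist=[[0, 0, 1], [0, 0, 1], [0, 0, 1], [0, 0, 1], [0, 0, 1], [0, 0, 1], [0, 0, 1], [0, 0, 1]], gripper=[1, 1, 1, 1, 1, 1, 1, 1])

```text
time: 2.75
tool_pos: [0.1812, 0.5193, 0.5007]
ee_rot: [-3.142, -0.0, 1.202]
wrist_force: [-0.6, -0.7, 0.5]
width: 0.094
finger_force: 0.0
```

Call:
play_rows(translation=[[0, 0, 0], [0, 0, 0], [0, 0, 0], [0, 0, 0], [0, 0, 0], [0, 0, 0], [0, 0, 0], [0, 0, 0]], twist=[[0, 0, 1], [0, 0, 1], [0, 0, 1], [0, 0, 1], [0, 0, 1], [0, 0, 1], [0, 0, 0.72], [0, 0, 0]], gripper=[1, 1, 1, 1, 1, 1, 1, 1])

```text
time: 3.55
tool_pos: [0.1812, 0.5193, 0.5007]
ee_rot: [-3.142, -0.0, 0.534]
wrist_force: [-0.1, 0.5, -0.3]
width: 0.0943
finger_force: 0.0
```

Call:
play_rows(translation=[[-0.142, 0.86, 0], [-0.142, 0.86, 0], [-0.142, 0.86, 0], [-0.142, 0.86, 0], [-0.142, 0.86, 0], [-0.142, 0.86, 0], [-0.142, 0.86, 0], [-0.142, 0.86, 0]], twist=[[0, 0, 0], [0, 0, 0], [0, 0, 0], [0, 0, 0], [0, 0, 0], [0, 0, 0], [0, 0, 0], [0, 0, 0]], gripper=[1, 1, 1, 1, 1, 1, 1, 1])

```text
time: 4.35
tool_pos: [0.2822, 0.2579, 0.5009]
ee_rot: [-3.142, -0.001, 0.536]
wrist_force: [0.1, 0.0, 0.4]
width: 0.0943
finger_force: 0.0
```

Call:
play_rows(translation=[[-0.142, 0.86, 0], [-0.142, 0.86, 0], [-0.142, 0.86, 0], [-0.142, 0.86, 0], [-0.142, 0.86, 0], [-0.142, 0.86, 0], [-0.142, 0.86, 0], [-0.142, 0.86, 0]], twist=[[0, 0, 0], [0, 0, 0], [0, 0, 0], [0, 0, 0], [0, 0, 0], [0, 0, 0], [0, 0, 0], [0, 0, 0]], gripper=[1, 1, 1, 1, 1, 1, 1, 1])

```text
time: 5.15
tool_pos: [0.3831, -0.0022, 0.501]
ee_rot: [3.141, -0.001, 0.535]
wrist_force: [0.5, 0.4, 0.4]
width: 0.0941
finger_force: 0.0
```

Call:
play_rows(translation=[[-0.142, 0.86, 0], [-0.142, 0.86, 0], [-0.142, 0.86, 0], [-0.142, 0.86, 0], [-0.142, 0.86, 0], [-0.142, 0.86, 0], [-0.142, 0.86, 0], [-0.142, 0.86, 0]], twist=[[0, 0, 0], [0, 0, 0], [0, 0, 0], [0, 0, 0], [0, 0, 0], [0, 0, 0], [0, 0, 0], [0, 0, 0]], gripper=[1, 1, 1, 1, 1, 1, 1, 1])

```text
time: 5.95
tool_pos: [0.4842, -0.2623, 0.5007]
ee_rot: [3.142, -0.0, 0.535]
wrist_force: [0.3, 0.5, -0.3]
width: 0.0939
finger_force: 0.0
```

Call:
play_rows(translation=[[0, 0, 1], [0, 0, 1], [0, 0, 1], [0, 0, 1], [0, 0, 0.9], [0, 0, 0], [0, 0, 0]], twist=[[0, 0, 0], [0, 0, 0], [0, 0, 0], [0, 0, 0], [0, 0, 0], [0, 0, 0], [0, 0, 0]], gripper=[1, 1, 1, 1, 1, 1, 1])

```text
time: 6.65
tool_pos: [0.4841, -0.2609, 0.3049]
ee_rot: [-3.141, 0.0, 0.535]
wrist_force: [0.4, -0.4, 0.9]
width: 0.0943
finger_force: 0.0
```

Call:
play_rows(translation=[[0, 0, 0.6], [0, 0, 0.6], [0, 0, 0.6], [0, 0, 0.5], [0, 0, 0.2], [0, 0, 0], [0, 0, 0], [0, 0, 0]], twist=[[0, 0, 0], [0, 0, 0], [0, 0, 0], [0, 0, 0], [0, 0, 0], [0, 0, 0], [0, 0, 0], [0, 0, 0]], gripper=[1, 1, 1, 1, 1, 1, 0.5, 0.4])

```text
time: 7.45
tool_pos: [0.4847, -0.2613, 0.2069]
ee_rot: [3.138, -0.002, 0.534]
wrist_force: [0.3, -0.2, -0.1]
width: 0.0811
finger_force: 0.0
```

Call:
play_rows(translation=[[0, 0, 0], [0, 0, 0], [0, 0, 0], [0, 0, 0], [0, 0, 0], [0, 0, 0], [0, 0, 0], [0, 0, 0]], twist=[[0, 0, 0], [0, 0, 0], [0, 0, 0], [0, 0, 0], [0, 0, 0], [0, 0, 0], [0, 0, 0], [0, 0, 0]], gripper=[0.2, 0, -0.2, -0.2, -0.2, -0.2, -0.2, -0.2])

```text
time: 8.25
tool_pos: [0.4841, -0.2607, 0.2054]
ee_rot: [3.142, -0.001, 0.534]
wrist_force: [-1.5, 1.4, 5.6]
width: 0.0638
finger_force: 29.9
```

Call:
play_rows(translation=[[0, 0, -0.1], [0, 0, -0.3], [0, 0, -0.4], [0, 0, -0.4], [0, 0, -0.4], [0, 0, -0.3], [0, 0, -0.1], [0, 0, 0]], twist=[[0, 0, 0], [0, 0, 0], [0, 0, 0], [0, 0, 0], [0, 0, 0], [0, 0, 0], [0, 0, 0], [0, 0, 0]], gripper=[-0.2, -0.2, -0.2, -0.2, -0.2, -0.2, -0.2, -0.2])

```text
time: 9.05
tool_pos: [0.484, -0.2609, 0.2852]
ee_rot: [3.141, -0.0, 0.534]
wrist_force: [-0.4, -0.1, -3.4]
width: 0.0641
finger_force: 29.9
```

Call:
play_rows(translation=[[0, 0, 0], [0, 0, 0], [0, 0, 0], [0, 0, 0], [0, 0, 0], [0, 0, 0], [0, 0, 0], [0, 0, 0]], twist=[[0, 0, -0.3], [0, 0, -0.6], [0, 0, -0.7], [0, 0, -0.7], [0, 0, -0.7], [0, 0, -0.7], [0, 0, -0.7], [0, 0, -0.7]], gripper=[-0.2, -0.2, -0.2, -0.2, -0.2, -0.2, -0.2, -0.2])

```text
time: 9.85
tool_pos: [0.4837, -0.2606, 0.2832]
ee_rot: [-3.139, -0.0, 1.048]
wrist_force: [0.1, 0.5, -3.0]
width: 0.0642
finger_force: 29.9
```

Call:
play_rows(translation=[[0, 0, 0], [0, 0, 0], [0, 0, 0], [0, 0, 0], [0, 0, 0], [0, 0, 0], [0, 0, 0], [0, 0, 0]], twist=[[0, 0, -0.7], [0, 0, -0.7], [0, 0, -0.7], [0, 0, -0.7], [0, 0, -0.7], [0, 0, -0.4], [0, 0, -0.14], [0, 0, 0]], gripper=[-0.2, -0.2, -0.2, -0.2, -0.2, -0.2, -0.2, -0.2])

```text
time: 10.65
tool_pos: [0.4838, -0.2607, 0.2838]
ee_rot: [-3.14, -0.001, 1.448]
wrist_force: [-0.0, 1.3, -3.2]
width: 0.0639
finger_force: 29.9
```

```bash
python3 - <<'E'
from h import *
snap('scene','s2');snap('top','t2')
for c in('scene','top'):
  for n in['tray','tray_notch_end','tray_nose','bay_mouth','free_bay']:
    print(c,n,[(np.round(x['centre'],3).tolist(),round(x['score'],2)) for x in robot.spot_point(n,c)[:2]])
im=cv2.imread('pics/s2.png');cv2.imwrite('pics/s2c.png',cv2.resize(im[90:290,120:460],None,fx=2.3,fy=2.3))
print(robot.get_obs()['joint_positions'],robot.get_obs()['tool_pos'],robot.get_obs()['ee_rot'])
E
```

```text
scene tray [([0.489, -0.242, 0.08], 0.89)]
scene tray_notch_end [([0.475, -0.342, 0.09], 0.64)]
scene tray_nose [([0.498, -0.144, 0.094], 0.7)]
scene bay_mouth [([0.531, 0.09, 0.06], 0.39)]
scene free_bay []
top tray [([0.487, -0.237, 0.077], 0.57)]
top tray_notch_end [([0.473, -0.339, 0.09], 0.69)]
top tray_nose []
top bay_mouth []
top free_bay [([0.545, 0.209, 0.059], 0.91)]
[-5.97464968e-01  1.40953750e-01  1.55235268e+00  6.92294574e-05
  1.44824549e+00 -4.74468628e-01] [ 0.48394822 -0.26081664  0.28468927] [ 3.14152503e+00 -4.25109405e-05  1.44779153e+00]
```

View pics/s2c.png

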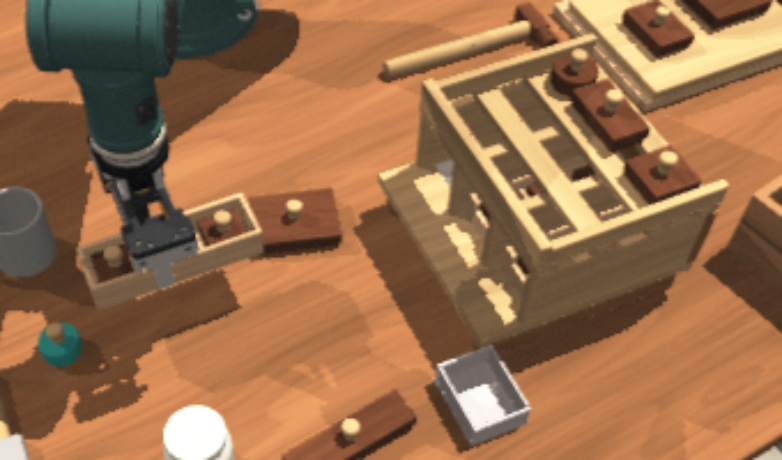

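The tray hangs level at about (170,255) in the crop with all its blocks upright. The bay mouth is ahead, beyond the big block. Moving in.

Call:
play_rows(translation=[[0.3, 0.04, 0], [0.6, 0.04, 0], [0.8, 0, 0], [0.8, 0, 0], [0.8, 0, 0], [0.7, 0, 0], [0.6, 0, 0], [0.4, 0, 0]], twist=[[0, 0, 0], [0, 0, 0], [0, 0, 0], [0, 0, 0], [0, 0, 0], [0, 0, 0], [0, 0, 0], [0, 0, 0]], gripper=[-0.2, -0.2, -0.2, -0.2, -0.2, -0.2, -0.2, -0.2])

```text
time: 12.05
tool_pos: [0.5116, -0.0602, 0.2848]
ee_rot: [3.142, -0.001, 1.45]
wrist_force: [0.3, 0.2, -3.0]
width: 0.0641
finger_force: 29.9
```

Call:
play_rows(translation=[[0.4, 0, 0.0], [0.4, 0, 0.0], [0.4, 0, 0.0], [0.4, 0, 0], [0.4, 0, 0], [0.3, 0, 0], [0.2, 0, 0], [0.05, 0, 0]], twist=[[0, 0, 0], [0, 0, 0], [0, 0, 0], [0, 0, 0], [0, 0, 0], [0, 0, 0], [0, 0, 0], [0, 0, 0]], gripper=[-0.2, -0.2, -0.2, -0.2, -0.2, -0.2, -0.2, -0.2])

```text
time: 12.85
tool_pos: [0.5241, 0.0395, 0.2847]
ee_rot: [-3.141, -0.0, 1.449]
wrist_force: [-0.4, -0.3, -2.8]
width: 0.0641
finger_force: 29.9
```

```bash
python3 - <<'E'
from h import *
o=robot.get_obs();print(o['tool_pos'],o['ee_rot'],o['wrist_force'])
a=snap('scene','s3');b=snap('top','t3')
cr=lambda i,x,y:cv2.resize(i[y:y+120,x:x+160],(400,300),interpolation=cv2.INTER_CUBIC)
cv2.imwrite('pics/m3.png',np.hstack([cr(a,230,110),cr(b,130,110)])[:,:,::-1])
for c in('scene','top'):
  for n in['tray','tray_notch_end','tray_nose','bay_mouth','free_bay']:
    print(c,n,[(np.round(x['centre'],3).tolist(),round(x['score'],2)) for x in robot.spot_point(n,c)[:2]])
E
```

```text
[0.52413696 0.03946058 0.28466697] [-3.14143937e+00 -2.04618263e-04  1.44905407e+00] [-0.36493036 -0.26302852 -2.83186933]
scene tray [([0.527, 0.057, 0.081], 0.97)]
scene tray_notch_end [([0.517, -0.039, 0.09], 0.92)]
scene tray_nose [([0.537, 0.154, 0.094], 0.77), ([0.294, 0.313, -0.0], 0.73)]
scene bay_mouth []
scene free_bay [([0.576, -0.495, 0.001], 0.2)]
top tray []
top tray_notch_end [([0.294, 0.314, 0.005], 0.69), ([0.518, -0.043, 0.092], 0.49)]
top tray_nose [([0.518, -0.008, 0.08], 0.29)]
top bay_mouth [([0.54, 0.122, 0.081], 0.19)]
top free_bay [([0.543, 0.211, 0.057], 0.6)]
```

View pics/m3.png

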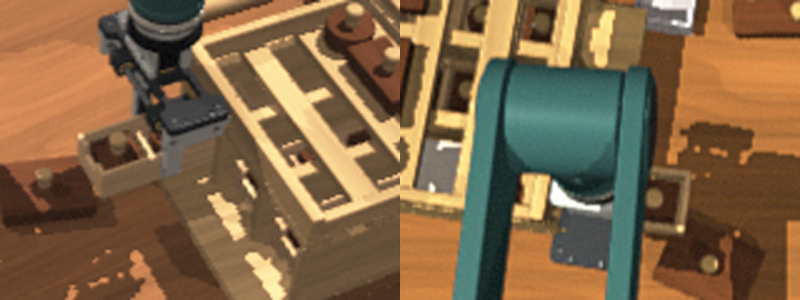

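The nose is inside the bay with no contact force, and the gripper is just in front of the rail. Lowering onto the ledge.

Call:
play_rows(translation=[[0, 0, 0.15], [0, 0, 0.12], [0, 0, 0.1], [0, 0, 0.06], [0, 0, 0.03], [0, 0, 0.01], [0, 0, 0], [0, 0, 0]], twist=[[0, 0, 0], [0, 0, 0], [0, 0, 0], [0, 0, 0], [0, 0, 0], [0, 0, 0], [0, 0, 0], [0, 0, 0]], gripper=[-0.2, -0.2, -0.2, -0.2, -0.2, -0.2, -0.2, -0.2])

```text
time: 14.25
tool_pos: [0.5243, 0.0385, 0.2661]
ee_rot: [3.141, -0.0, 1.448]
wrist_force: [0.2, -0.1, -3.7]
width: 0.0638
finger_force: 29.9
```

Call:
play_rows(translation=[[0, 0, 0.02], [0, 0, 0.02], [0, 0, 0], [0, 0, 0]], twist=[[0, 0, 0], [0, 0, 0], [0, 0, 0], [0, 0, 0]], gripper=[-0.2, -0.2, -0.2, -0.2])

```text
time: 14.65
tool_pos: [0.5243, 0.0385, 0.2654]
ee_rot: [3.141, -0.0, 1.448]
wrist_force: [-3.4, -0.2, 4.7]
width: 0.0637
finger_force: 29.9
```

Call:
play_rows(translation=[[0, 0, 0], [0, 0, 0], [0, 0, 0], [0, 0, 0], [0, 0, 0], [0, 0, -0.3], [0, 0, -0.6], [0, 0, -0.8]], twist=[[0, 0, 0], [0, 0, 0], [0, 0, 0], [0, 0, 0], [0, 0, 0], [0, 0, 0], [0, 0, 0], [0, 0, 0]], gripper=[0.5, 0.7, 0.8, 0.8, 0.8, 0.8, 0.8, 0.8])

```text
time: 15.45
tool_pos: [0.5238, 0.0385, 0.3321]
ee_rot: [-3.138, 0.0, 1.448]
wrist_force: [0.8, 0.3, 0.1]
width: 0.0846
finger_force: 0.0
```

Call:
play_rows(translation=[[0, 0, -1], [0, 0, -1], [-0.5, 0, -0.3], [-1, 0, 0], [-1, 0, 0], [-1, 0, 0], [-1, 0, 0], [-1, 0, 0]], twist=[[0, 0, 0], [0, 0, 0], [0, 0, 0], [0, 0, 0], [0, 0, 0], [0, 0, 0], [0, 0, 0], [0, 0, 0]], gripper=[0, -1, -1, -1, -1, -1, -1, -1])

```text
time: 16.25
tool_pos: [0.4966, -0.1812, 0.4255]
ee_rot: [3.14, 0.0, 1.448]
wrist_force: [0.2, -0.7, 0.3]
width: 0.0243
finger_force: 0.0
```

Call:
play_rows(translation=[[-0.5, 0, 0], [0, 0, 0], [0, 0, 0], [0, 0, 0], [0, 0, 0], [0, 0, 0], [0, 0, 0], [0, 0, 0]], twist=[[0, 1, 0], [0, 1, 0], [0, 1, 0], [0, 1, 0], [0, 1, 0], [0, 1, 0], [0, 1, 0], [0, 0.85, 0]], gripper=[-1, -1, -1, -1, -1, -1, -1, -1])

```text
time: 17.05
tool_pos: [0.4946, -0.1999, 0.4253]
ee_rot: [3.14, -0.788, 1.449]
wrist_force: [-0.7, -0.1, -0.2]
width: 0.0003
finger_force: 0.0
```

```bash
python3 - <<'E'
from h import *
from scipy.spatial.transform import Rotation as R
o=robot.get_obs();print(o['tool_pos'],o['ee_rot'],o['wrist_force'],o['joint_positions'],o['width'])
M=R.from_euler('xyz',o['ee_rot']).as_matrix();print(M, 'tip',o['tool_pos']+.199*M[:,2])
a=snap('scene','s4');b=snap('top','t4')
cr=lambda i,x,y:cv2.resize(i[y:y+120,x:x+160],(400,300),interpolation=cv2.INTER_CUBIC)
cv2.imwrite('pics/m4.png',np.hstack([cr(a,230,110),cr(b,130,110)])[:,:,::-1])
for c in('scene','top'):
  for n in['tray','tray_notch_end','tray_nose','free_bay']:
    print(c,n,[(np.round(x['centre'],3).tolist(),round(x['score'],2)) for x in robot.spot_point(n,c)[:2]])
E
```

```text
[ 0.49460015 -0.19992728  0.42528396] [ 3.13973568 -0.78771707  1.44924968] [-0.69479284 -0.13185215 -0.18559667] [-0.66630245  0.13875155  1.3613981   0.73037773  1.99827122 -0.35303796] 0.0003339451961270646
[[ 0.08553595  0.99246101  0.0877767 ]
 [ 0.70026046 -0.12255379  0.70328932]
 [ 0.70874459  0.00131003 -0.70546395]] tip [ 0.51206771 -0.0599727   0.28489663]
scene tray [([0.531, 0.058, 0.06], 0.95), ([0.517, -0.042, 0.07], 0.52)]
scene tray_notch_end [([0.516, -0.042, 0.072], 0.68)]
scene tray_nose [([0.518, -0.043, 0.068], 0.28)]
scene free_bay []
top tray [([0.532, 0.06, 0.057], 0.87)]
top tray_notch_end [([0.516, -0.041, 0.071], 0.57), ([0.709, -0.314, 0.002], 0.42)]
top tray_nose [([0.537, 0.154, 0.076], 0.58)]
top free_bay [([0.545, 0.21, 0.056], 0.84), ([0.515, -0.011, 0.065], 0.51)]
```

View pics/m4.png

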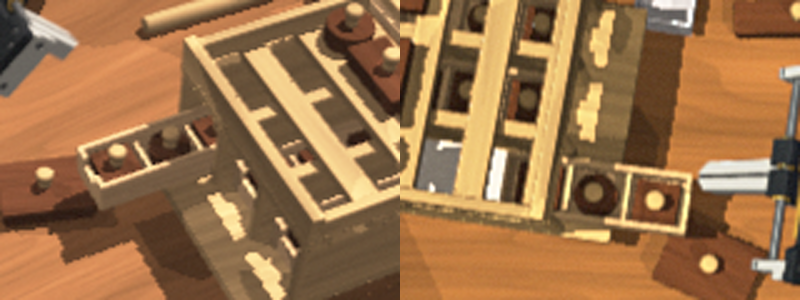

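The tray rests flat, straddling the mouth, with its blocks upright. The tilted, shut fingers are in line behind its notch end. Descending.

Call:
play_rows(translation=[[-0.64, 0, 0.64], [-0.64, 0, 0.64], [-0.64, 0, 0.64], [-0.64, 0, 0.64], [-0.64, 0, 0.64], [-0.35, 0, 0.35], [-0.18, 0, 0.18], [-0.04, 0, 0.04]], twist=[[0, 0, 0], [0, 0, 0], [0, 0, 0], [0, 0, 0], [0, 0, 0], [0, 0, 0], [0, 0, 0], [0, 0, 0]], gripper=[-1, -1, -1, -1, -1, -1, -1, -1])

```text
time: 18.35
tool_pos: [0.4946, -0.1995, 0.2101]
ee_rot: [-3.139, -0.786, 1.446]
wrist_force: [-0.3, 0.5, -0.0]
width: 0.0004
finger_force: 0.0
```

Call:
play_rows(translation=[[0.1, 0.03, 0.1], [0.1, 0, 0.1], [0.1, 0, 0.1], [0.1, 0, 0.1], [0.14, 0, 0.14], [0.14, 0, 0.14], [0.14, 0, 0.14], [0.14, 0, 0.14]], twist=[[0, 0, 0], [0, 0, 0], [0, 0, 0], [0, 0, 0], [0, 0, 0], [0, 0, 0], [0, 0, 0], [0, 0, 0]], gripper=[-1, -1, -1, -1, -1, -1, -1, -1])

```text
time: 19.15
tool_pos: [0.5027, -0.1453, 0.2112]
ee_rot: [3.141, -0.785, 1.448]
wrist_force: [-0.8, -2.8, 3.1]
width: 0.0003
finger_force: 1.8
```

Call:
play_rows(translation=[[0.17, 0, 0.17], [0.17, 0, 0.17], [0.17, 0, 0.17], [0.17, 0, 0.17], [0.17, 0, 0.17], [0.17, 0, 0.17], [0.17, 0, 0.17], [0.17, 0, 0.17]], twist=[[0, 0, 0], [0, 0, 0], [0, 0, 0], [0, 0, 0], [0, 0, 0], [0, 0, 0], [0, 0, 0], [0, 0, 0]], gripper=[-1, -1, -1, -1, -1, -1, -1, -1])

```text
time: 19.95
tool_pos: [0.5121, -0.0688, 0.2109]
ee_rot: [-3.142, -0.785, 1.448]
wrist_force: [-1.1, -3.2, 2.9]
width: 0.0003
finger_force: 1.7
```

Call:
play_rows(translation=[[0.07, 0, 0.07], [0.07, 0, 0.07], [0.07, 0, 0.07], [0.07, 0, 0.07]], twist=[[0, 0, 0], [0, 0, 0], [0, 0, 0], [0, 0, 0]], gripper=[-1, -1, -1, -1])

```text
time: 20.35
tool_pos: [0.5139, -0.0537, 0.2107]
ee_rot: [-3.141, -0.785, 1.447]
wrist_force: [0.6, -2.7, 0.3]
width: 0.0005
finger_force: 1.3
```

Call:
play_rows(translation=[[0.05, 0, 0.05], [0.05, 0, 0.05], [0.05, 0, 0.05], [0.04, 0, 0.04], [0, 0, 0]], twist=[[0, 0, 0], [0, 0, 0], [0, 0, 0], [0, 0, 0], [0, 0, 0]], gripper=[-1, -1, -1, -1, -1])

```text
time: 20.85
tool_pos: [0.5152, -0.0429, 0.2108]
ee_rot: [-3.141, -0.785, 1.448]
wrist_force: [0.4, -1.8, -0.4]
width: 0.0003
finger_force: 0.5
```

Call:
play_rows(translation=[[0.03, 0, 0.03], [0.03, 0, 0.03], [0, 0, 0]], twist=[[0, 0, 0], [0, 0, 0], [0, 0, 0]], gripper=[-1, -1, -1])

```text
time: 21.15
tool_pos: [0.5157, -0.0397, 0.2109]
ee_rot: [-3.141, -0.785, 1.448]
wrist_force: [0.6, -1.6, -0.1]
width: 0.0007
finger_force: 0.7
```

Call:
play_rows(translation=[[0.03, 0, 0.03], [0.02, 0, 0.02], [0, 0, 0]], twist=[[0, 0, 0], [0, 0, 0], [0, 0, 0]], gripper=[-1, -1, -1])

```text
time: 21.45
tool_pos: [0.516, -0.0371, 0.2109]
ee_rot: [3.142, -0.785, 1.448]
wrist_force: [-0.7, -2.6, -0.4]
width: 0.0005
finger_force: 1.3
```

Call:
play_rows(translation=[[0.02, 0, 0.02], [0.02, 0, 0.02], [0, 0, 0]], twist=[[0, 0, 0], [0, 0, 0], [0, 0, 0]], gripper=[-1, -1, -1])

```text
time: 21.75
tool_pos: [0.5163, -0.036, 0.2113]
ee_rot: [3.141, -0.781, 1.448]
wrist_force: [-2.8, -9.8, 1.5]
width: 0.0002
finger_force: 4.8
```

Call:
play_rows(translation=[[0.02, 0, 0.02], [0, 0, 0]], twist=[[0, 0, 0], [0, 0, 0]], gripper=[-1, -1])

```text
time: 21.95
tool_pos: [0.5163, -0.0356, 0.2114]
ee_rot: [3.141, -0.78, 1.448]
wrist_force: [-4.3, -13.2, 4.0]
width: 0.0003
finger_force: 6.7
```

Call:
play_rows(translation=[[-0.1, 0, -0.1], [-0.3, 0, -0.3], [-0.6, 0, -0.6], [-0.6, 0, -0.6], [-0.6, 0, -0.6], [-0.6, 0, -0.6], [0.3, 0, -1], [0.3, 0, -1]], twist=[[0, 0, 0], [0, 0, 0], [0, 0, 0], [0, 0, 0], [0, 0, 0], [0, 0, 0], [0, 0, 0], [0, 0, 0]], gripper=[-1, -1, -1, -1, -1, -1, -1, -1])

```text
time: 22.75
tool_pos: [0.4917, -0.2308, 0.2839]
ee_rot: [-3.137, -0.789, 1.444]
wrist_force: [0.1, 0.6, 0.5]
width: 0.0007
finger_force: 0.0
```

```bash
python3 - <<'E'
from h import *
a=snap('scene','s5');b=snap('top','t5')
cr=lambda i,x,y:cv2.resize(i[y:y+120,x:x+160],(400,300),interpolation=cv2.INTER_CUBIC)
cv2.imwrite('pics/m5.png',np.hstack([cr(a,230,110),cr(b,90,80)])[:,:,::-1])
for c in('scene','top'):
  for n in['tray','tray_notch_end','block_rear','block_mid','block_front','big_block']:
    print(c,n,[(np.round(x['centre'],3).tolist(),round(x['score'],2)) for x in robot.spot_point(n,c)[:3]])
E
```

```text
scene tray [([0.547, 0.205, 0.063], 0.6)]
scene tray_notch_end [([0.531, 0.112, 0.071], 0.53)]
scene block_rear [([0.456, -0.066, -0.002], 0.6), ([0.534, 0.142, 0.069], 0.41), ([0.571, -0.494, -0.001], 0.22)]
scene block_mid [([0.481, -0.396, -0.003], 0.68)]
scene block_front [([0.552, 0.269, 0.061], 0.46)]
scene big_block [([0.454, -0.065, -0.002], 0.6)]
top tray [([0.548, 0.21, 0.06], 0.83)]
top tray_notch_end [([0.534, 0.108, 0.074], 0.5), ([0.622, 0.073, 0.003], 0.29)]
top block_rear [([0.533, 0.14, 0.064], 0.76)]
top block_mid [([0.535, 0.109, 0.072], 0.73), ([0.544, 0.207, 0.062], 0.63)]
top block_front [([0.554, 0.273, 0.066], 0.51), ([0.544, 0.204, 0.067], 0.23)]
top big_block [([0.456, -0.068, -0.002], 0.77)]
```

View pics/m5.png

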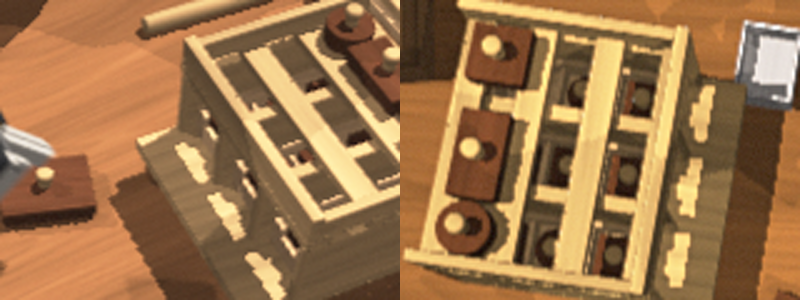

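The tray sits in the bay in line with the other two, with all three blocks upright. The push force rose right where the back stop should be, and the arm is clear.

```bash
python3 -c "
from bench import robot
print(robot.close_job())"
```

```text
the job is handed in; nothing more can be done
None
```

I slid the tray into the empty bay, notch end out and against the back stop as far as the push force and camera show, with its three blocks upright and no contact with anything else noticed, and handed the job in at about 23 s; no verdict came back.

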